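# Proof-pull a key fob's soldered loop on the bench pull gauge

## Task

Proof-test the soldered loop of the silver key fob: pick the fob up from the white soldering board, slip its loop down over the upturned hook of the green pull gauge and, pulling by the fob alone, draw the hook out against the spring until the gauge's black needle stands level with the red set marker, without pulling well past it. Keep it there: the job finishes while you are still gripping the fob and holding the needle at the marker. Do not shift the marker, and leave the other things on the bench where they are.

Things in the scene. Friction and masses are not known exactly. Their poses are not given: they have to be found in the camera images.
- fob: loose cast silver key fob (70 to 140 g) lying flat on the soldering board: a rounded bar 46 long (its x) x 24 wide (its y) x 11 thick (z) with a blue inlay on top, and a round wire loop at its +x end. Origin: centre of the bar's underside. The loop lies flat in the bar's plane, is 4 mm wire, inside diameter 12.5 mm; its far edge is 41 mm from the origin
- fob_loop (a point): centre of the fob's loop: 30.5 mm along the fob's +x from its origin, 5.5 mm above the underside
- gauge: pull gauge bolted down: aluminium base 240 x 75 x 8 mm, green housing 200 (x) x 46 (y) x 52 high, white slotted scale on top (ticks 10 mm apart), steel rod with hook out of the face nearest the robot. Origin: centre of the housing, at bench height; -x is the pulling direction, z up. All but the rod ends within 110 mm in front (-x) of the origin
- gauge_slide: the gauge's sliding part: 8 mm rod, hook and needle in one. Its frame coincides with that of the gauge when at rest and slides along the gauge's -x, at most 70 mm. Spring return: 2 N at rest, rising by 1.5 N for each 10 mm pulled
- hook (a point): foot of the hook: on the axis of its upright pin (5 mm thick, round-topped), level with the rod's top, where a loop comes to rest. At rest 145 mm in front (-x) of the gauge origin, 38 mm above the bench; the pin rises 18.5 mm above this point. The rod runs level from the pin to the housing and ends 4 mm in front of the pin's axis. Axes as the gauge's
- needle (a point): the black needle on top of the scale (3 mm wide in x), which moves with the hook; the point lies on the gauge's centre line, 60 mm above the bench; at rest at gauge x = +45 mm
- marker (a point): the red set marker, a clip 10 mm wide in x on the -y side of the scale, preset to the proof load (28 to 55 mm of pull from the needle's rest). The point is at the marker's middle, on the gauge's centre line, 60 mm above the bench: needle and marker points coincide when the needle is at the mark. Axes as the gauge's
- board: fixed white soldering board, 150 (x) x 120 (y) x 13 mm; origin: centre of its underside
- dapping_block: bystander: dark steel dapping cube, 60 x 60 x 58 mm, 1.5 kg; origin: centre of its underside
- dish: bystander: white ceramic dish, 76 mm across, 30 mm high; origin: centre of its underside
- brush: bystander: flat bench brush about 190 mm long lying along its x, under 30 mm high; origin: underside, near the middle
- pliers: bystander: red-handled pliers lying along their x, 140 x 35 x 9 mm; origin: underside, near the rivet
Not all that is in view belongs to the job. Of the things that look like the fob, the middle-sized one is meant.

How it is judged:
By the outcome, as a careful person would: the job done as asked, in the order asked, and still so for the second after the job is handed in, while the arm keeps its last pose, push and grip.
It also fails if it takes over 40 s, if anything falls off the work surface, if the arm or the gripper's body presses on something with over 40 N, if the wrist force passes 120 N, or if a joint passes its speed limit or range.

## Robot

A 6-joint arm with a two-finger parallel gripper is mounted at the origin on the work surface. World frame = base frame: x ahead of the robot, y to its left, z up, the work surface at z = 0. Lengths are in m, angles in rad, forces in N, time in s.
With the tool pointing down it reaches from about 0.2 to 0.875 m from the base axis. Payload 3.4 kg.
Tool frame: the origin (TCP) lies on the centre line of the jaws, within the pads' length; the fingertips stand 11 mm ahead of it and the grasp point (between the pads) lies 8 mm behind it; z points along the fingers, y is the line along which they close (so a half turn about z gives the same grasp; the last joint's range is limited). The gripper opens to 94 mm and grips with 3 to 60 N. Pads are 16 mm wide; open, the fingers measure 119 mm over their backs; the gripper's body (75 mm by 177 mm) begins 78 mm behind the grasp point.
Start: joints at [1.194, 0.276, 1.505, -0, 1.361, -0.121], TCP at [0.146, 0.556, 0.216] pointing down, gripper open.
Joint ranges: [-2.89, 2.89], [-0.75, 2.08], [0.22, 2.7], [-1.18, 4.32], [0.11, 2.71], [-2.7, 2.7]. Speed limits (rad/s): [2.57, 2.57, 3.14, 3.14, 3.14, 3.14].

## Interface

Orientations are given as a rotation vector (axis times angle).
In Python, from bench import env gives the robot as it stands.
- The arm moves only by the shell command python3 -m crank 'ROWS' [FORCE]. ROWS is a JSON object of lists of equal length, an entry for each row: "claw": the closure, from -1 (fully open) to 1 (shut), so that 0 is half open; "dp": the shift along the tool's x, y, z in m, a list of three; "angular": the turn, a rotation vector about the tool's x, y, z in degrees, a list of three. In form: {"claw": [claw, ...], "dp": [[tx, ty, tz], ...], "angular": [[ax, ay, az], ...]}. A call has 1 to 10 rows; each row is the pose to reach, as a shift and turn from the pose commanded when the call began, along the tool's axes at that moment; what a row does not reach only later rows make up. A row lasts 1/12 s, in which the tool goes at most 41.7 mm and 7.16 degrees, less where a joint would pass 70% of its speed; a pose out of reach is approached as far as the arm can. A call with a gripper value outside its range is refused whole. The fingers move at their own pace and stop on an object; FORCE is the grip in N (left out, the last holds). Time passes only in rows, so rows that repeat a pose let the fingers close. It gives the time, the measured TCP pose, the force, the opening and the grip force at its end, in the units of the state.
- env.read_state(): the state, without advancing time (a new reading comes with each control period).
- env.read_camera(name): name is "scene" or "top" or "wrist"; returns a dict with "img" (384x512x3 uint8, blue, green, red), "K" (3x3 intrinsics, pixels), "pose" (4x4, takes a point from camera to world coordinates). Camera axes: x right, y up, looking along -z (the intrinsics and any distortion apply to the point x, -y, -z); pixel columns grow to the right and rows downward; lengths in m; the calibration is good to about 2 mm. A picture is of the moment at which its call begins. There is no depth.
- env.job_done(): hands the job in; it is judged then, once.
The state is a dict: "t": time; "joint_pos": joint angles; "dq": joint speeds; "joint_torque": joint torques, N m; "ee_pos": TCP position; "eef_rot": TCP orientation; "contact_force": force on the tool from outside, world axes, zero at the start; "moment": the same for the moment, N m; "gripper_width": opening from 0.0 (shut) to 1.0 (fully open); "gripper_force": force on a finger pad.
Only numpy, scipy, OpenCV 4.12 (cv2) and the standard library are available. Lean on these libraries where they do the work, as an engineer would, in place of code of your own. Each camera call takes 0.05 s, during which the arm holds its last target. There are 200 camera calls.

## Working session

There is one attempt and no reset: what is moved stays moved. The work goes in short steps, Python scripts to look and compute and a shell command to move; the robot and the scene stay as the last step left them, time stands still between calls to the robot, and variables do not carry over. Pictures are saved under pics/ and viewed, at most 10 in all, crops included, and the job is handed in when it is done.

```bash
mkdir -p pics
cat > h.py <<'E'
import numpy as np, cv2
from bench import env
from scipy.spatial.transform import Rotation as R
def ray(c,u,v,z):
    K=np.array(c["K"]);P=np.array(c["pose"])
    d=np.linalg.inv(K)@[u,v,1]; d=P[:3,:3]@(d*[1,-1,-1]); o=P[:3,3]
    return o+d*(z-o[2])/d[2]
def proj(c,p):
    K=np.array(c["K"]);P=np.array(c["pose"])
    q=P[:3,:3].T@(np.array(p)-P[:3,3])*[1,-1,-1]; q=K@q; return q[:2]/q[2]
E
python3 - <<'E'
from h import *
import pickle
cs={n:env.read_camera(n) for n in("top","scene")}
pickle.dump(cs,open("c0.pkl","wb"))
for n,c in cs.items(): print(n,{k:(np.round(v,4).tolist()) for k,v in c.items() if k!="img"})
cv2.imwrite("pics/top0.png",cv2.resize(cs["top"]["img"],(800,600),interpolation=cv2.INTER_CUBIC))
cv2.imwrite("pics/scene0.png",cv2.resize(cs["scene"]["img"],(800,600),interpolation=cv2.INTER_CUBIC))
print(env.read_state())
E
```

```text
top {'K': [[370.5446, 0.0, 251.6681], [0.0, 370.5446, 193.6499], [0.0, 0.0, 1.0]], 'pose': [[0.0202, 0.9825, -0.1853, 0.447], [-0.9998, 0.0192, -0.0074, -0.0117], [-0.0037, 0.1854, 0.9826, 0.8539], [0.0, 0.0, 0.0, 1.0]]}
scene {'K': [[443.483, 0.0, 251.934], [0.0, 443.483, 192.9258], [0.0, 0.0, 1.0]], 'pose': [[-0.8674, -0.2851, 0.4078, 1.0488], [0.4975, -0.4858, 0.7186, 0.7526], [-0.0068, 0.8263, 0.5633, 0.6873], [0.0, 0.0, 0.0, 1.0]]}
{'t': 0.1, 'joint_pos': array([ 1.19400562e+00,  2.76525913e-01,  1.50599214e+00, -4.43991981e-06,
        1.36071125e+00, -1.20983981e-01]), 'dq': array([-0.00038737, -0.00195055, -0.00264591,  0.00051898,  0.00086356,
        0.00112612]), 'joint_torque': array([ 1.03077098e-03, -4.05452621e+01, -2.37781209e+01,  7.01331790e-02,
        3.00351530e-02, -6.66195615e-05]), 'ee_pos': array([0.14530554, 0.55582905, 0.2157003 ]), 'eef_rot': array([-4.00673113e-01, -3.11553411e+00,  2.49300072e-03]), 'contact_force': array([-0.17998414, -0.40998741, -0.49423469]), 'moment': array([ 0.01614235, -0.00698822, -0.06325349]), 'gripper_force': 0.0, 'gripper_width': 1.0007201038089992}
```

View pics/top0.png

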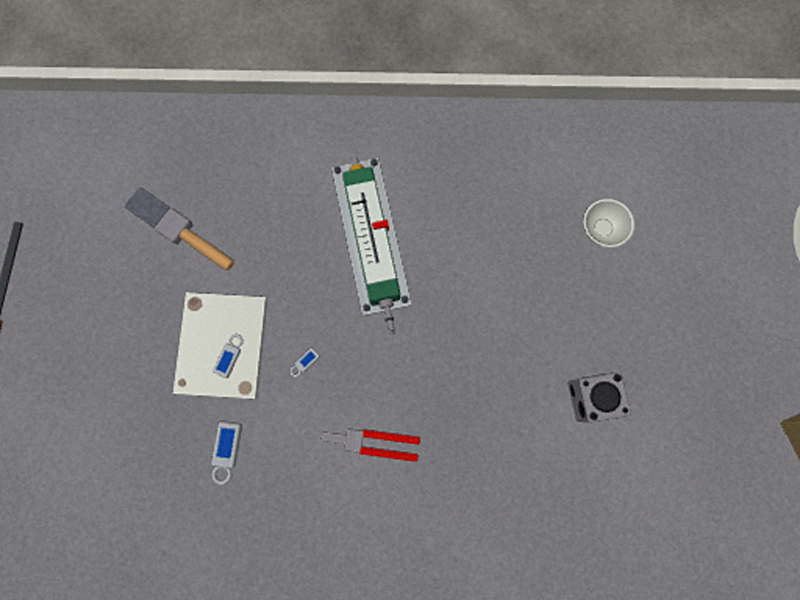

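View pics/scene0.png

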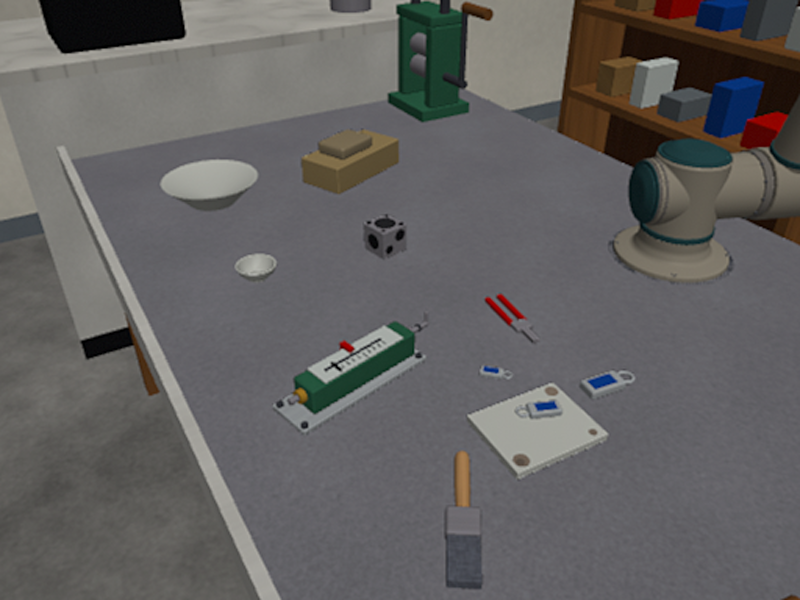

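Fob candidates in the top view are at (229,355) on the board, (304,362) small and (226,447) large. The middle-sized one on the white board fits the description. The gauge needle is near (359,202), the marker at (381,225) and the hook at (391,325). Next I'll check one close crop of the fob and one of the gauge.

Run:
```python
from h import *
import pickle
c=pickle.load(open("c0.pkl","rb"))["top"]; im=c["img"]
# fob crop: x 110-210,y 180-315 ; gauge: x 205-270,y 95-220
a=cv2.resize(im[200:260,108:208],None,fx=8,fy=8,interpolation=cv2.INTER_CUBIC)
cv2.imwrite("pics/fob.png",a)
b=cv2.resize(im[98:218,205:270],None,fx=5,fy=5,interpolation=cv2.INTER_CUBIC)
cv2.imwrite("pics/gauge.png",b)
```

```text
(no output)
```

View pics/fob.png

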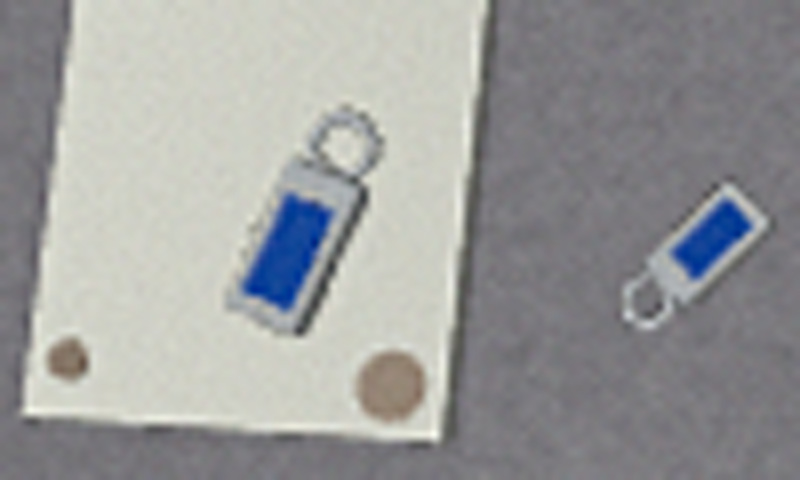

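View pics/gauge.png

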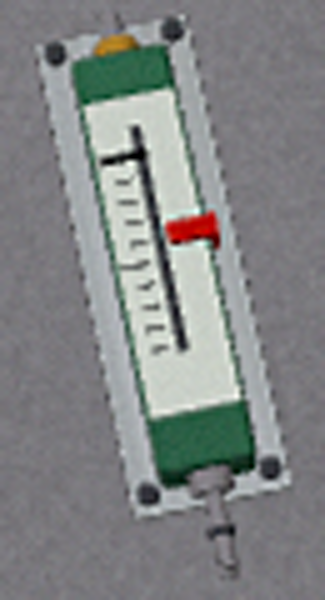

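The fob crop confirms a mid-sized silver bar with a blue inlay centred at about (288,250) and its loop at (346,143). The gauge crop shows the base corners at (38,47), (182,14), (135,517) and (290,484), the needle at about (124,158) and the marker at about (192,230).

Run:
```python
from h import *
import pickle
c=pickle.load(open("c0.pkl","rb"))["top"]
def px(u,v,s,ox,oy): return (u+.5)/s-.5+ox,(v+.5)/s-.5+oy
F=lambda u,v,z: ray(c,*px(u,v,8,108,200),z)
G=lambda u,v,z: ray(c,*px(u,v,5,205,98),z)
f0=F(288,250,.024); fl=F(346,143,.0185); print("fob",f0,fl,np.linalg.norm((fl-f0)[:2]),np.degrees(np.arctan2(*(fl-f0)[[1,0]])))
k=[G(38,47,.008),G(182,14,.008),G(135,517,.008),G(290,484,.008)]
for q in k: print(q)
print("len",np.linalg.norm(k[0]-k[2]),np.linalg.norm(k[1]-k[3]),np.linalg.norm(k[0]-k[1]),np.linalg.norm(k[2]-k[3]))
o=np.mean(k,0); d=(k[0]+k[1]-k[2]-k[3]); yaw=np.arctan2(d[1],d[0]); print("gauge",o,np.degrees(yaw))
x=np.array([np.cos(yaw),np.sin(yaw),0]);o[2]=0;y=np.array([-x[1],x[0],0])
for n,q in(("needle",G(124,158,.06)),("marker",G(192,230,.06)),("hooktop",G(234,568,.0565)),("slot0",G(136,128,.055))): print(n,(q-o)@x,(q-o)@y,q)
print("hook",o-.145*x, "hook px",np.array(proj(c,o-.145*x+[0,0,.0565])),px(234,570,5,205,98))
s=env.read_state();print(R.from_rotvec(s["eef_rot"]).as_matrix().round(3))
```

```text
fob [0.51411737 0.23486285 0.024     ] [0.54516126 0.22228505 0.0185    ] 0.03349513752505789 -22.05590727436383
[0.81899738 0.09493964 0.008     ]
[0.83743047 0.02535873 0.008     ]
[0.58830248 0.04076535 0.008     ]
[ 0.60524195 -0.03074518  0.008     ]
len 0.23697043906083753 0.23887059419099788 0.07198112286640605 0.07348946355155148
gauge [0.71249307 0.03257963 0.008     ] 13.400448121968699
needle 0.03369659137275872 0.007272955324172271 [0.74358669 0.04746395 0.06      ]
marker -0.0060099813389007835 -0.015642590805399086 [0.71027197 0.01597008 0.06      ]
hooktop -0.15861615283831382 -0.0017641003341889172 [ 0.55860423 -0.0058966   0.0565    ]
slot0 0.04851070294488842 -0.001026392064658082 [0.75992089 0.04282381 0.055     ]
hook [ 0.57144083 -0.00102491  0.        ] hook px [249.28250207 205.3114262 ] (251.4, 211.6)
[[-0.967  0.253 -0.001]
 [ 0.253  0.967 -0.002]
 [ 0.    -0.002 -1.   ]]
```

```bash
python3 -m crank '{"claw":[0,0,0,0,0,0,0,0,0,0],"dp":[[-0.44,-0.217,0.07],[-0.44,-0.217,0.07],[-0.44,-0.217,0.07],[-0.44,-0.217,0.07],[-0.44,-0.217,0.07],[-0.44,-0.217,0.07],[-0.44,-0.217,0.07],[-0.44,-0.217,0.07],[-0.44,-0.217,0.07],[-0.44,-0.217,0.07]],"angular":[[0,0,7.3],[0,0,7.3],[0,0,7.3],[0,0,7.3],[0,0,7.3],[0,0,7.3],[0,0,7.3],[0,0,7.3],[0,0,7.3],[0,0,7.3]]}' 40
cat > to.py <<'E'
import sys
from h import *
# target x y z  yaw(of tool y, deg) -> dp and angular z
s=env.read_state(); M=R.from_rotvec(s["eef_rot"]).as_matrix(); a=[float(v) for v in sys.argv[1:]]
y=np.radians(a[3]); T=np.array([[np.sin(y)*-1,np.cos(y),0],[np.cos(y),np.sin(y),0],[0,0,-1]]).astype(float)
print("pos",s["ee_pos"].round(4),"dp",(M.T@(np.array(a[:3])-s["ee_pos"])).round(4),"ang",np.degrees(R.from_matrix(M.T@T).as_rotvec()).round(2),"w",s["gripper_width"],"F",s["contact_force"].round(1),"g",s["gripper_force"],"t",s["t"])
E
python3 to.py 0.517 0.234 0.14 68
```

```text
t: 0.93
ee_pos: [0.4582, 0.2845, 0.1571]
eef_rot: [-0.598, -3.084, 0.0]
contact_force: [0.8, 0.3, 0.1]
gripper_width: 0.502
gripper_force: 0.0
pos [0.4582 0.2845 0.1571] dp [-0.0734 -0.0248  0.0171] ang [-0.01 -0.03  0.03] w 0.5020227950199342 F [0.8 0.3 0.1] g 0.0 t 0.9333
```

```bash
python3 -m crank '{"claw":[0,0,0,0,0],"dp":[[-0.037,-0.012,0.008],[-0.073,-0.025,0.017],[-0.073,-0.025,0.017],[-0.073,-0.025,0.017],[-0.073,-0.025,0.017]],"angular":[[0,0,0],[0,0,0],[0,0,0],[0,0,0],[0,0,0]]}'
python3 - <<'E'
from h import *
import pickle
c=env.read_camera("wrist"); pickle.dump(c,open("c1.pkl","wb"))
cv2.imwrite("pics/w1.png",cv2.resize(c["img"],(800,600),interpolation=cv2.INTER_CUBIC)); print(c["pose"].round(3))
E
```

```text
t: 1.35
ee_pos: [0.5149, 0.2357, 0.1402]
eef_rot: [-0.599, -3.082, 0.0]
contact_force: [-0.2, 1.5, -0.5]
gripper_width: 0.502
gripper_force: 0.0
[[ 0.375 -0.895 -0.242  0.444]
 [ 0.927  0.361  0.099  0.264]
 [-0.001 -0.261  0.965  0.309]
 [ 0.     0.     0.     1.   ]]
```

View pics/w1.png

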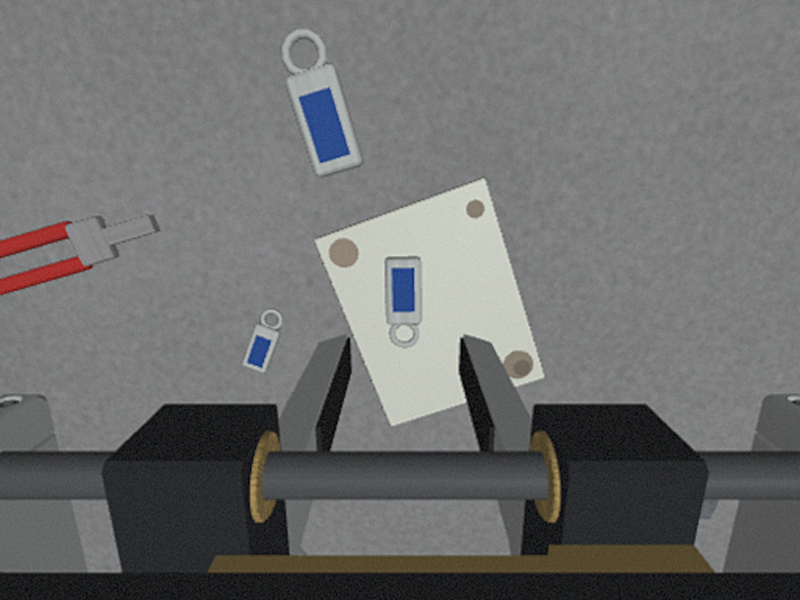

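The wrist view shows the fob bar centred at (403,290), its loop at (404,334), and its long axis vertical in the image, square to the jaws.

```bash
python3 - <<'E'
from h import *
import pickle
c=pickle.load(open("c1.pkl","rb"))
w=lambda u,v,z: ray(c,(u+.5)*.64-.5,(v+.5)*.64-.5,z)
a=w(403.5,290.5,.024);b=w(404,335,.0185);print(a,b,np.linalg.norm((a-b)[:2]),np.degrees(np.arctan2(*(b-a)[[1,0]])))
print(np.linalg.norm(w(386,290,.024)-w(421,290,.024)),np.linalg.norm(w(403,257,.024)-w(403,324,.024)))
E
python3 to.py 0.516 0.235 0.0265 68
```

```text
[0.51265721 0.23546856 0.024     ] [0.54374595 0.22323308 0.0185    ] 0.033409825256720475 -21.48291950981968
0.023199370691369476 0.04595113939852614
pos [0.5146 0.2363 0.1405] dp [-0.0019 -0.0006  0.114 ] ang [-0.01 -0.07  0.06] w 0.49677952597822217 F [0.  0.9 0.4] g 0.0 t 1.4
```

```bash
python3 -m crank '{"claw":[0,0,0,0,0,0,1,1,1,1],"dp":[[0,0,0.035],[0,0,0.07],[0,0,0.095],[0,0,0.11],[0,0,0.115],[0,0,0.115],[0,0,0.115],[0,0,0.115],[0,0,0.115],[0,0,0.115]],"angular":[[0,0,0],[0,0,0],[0,0,0],[0,0,0],[0,0,0],[0,0,0],[0,0,0],[0,0,0],[0,0,0],[0,0,0]]}' 45
python3 to.py 0.516 0.235 0.0265 68
```

```text
t: 2.23
ee_pos: [0.5158, 0.236, 0.0264]
eef_rot: [0.597, 3.083, 0.001]
contact_force: [-0.1, -0.3, 1.2]
gripper_width: 0.257
gripper_force: 9.1
pos [0.5158 0.236  0.0264] dp [-0.0006 -0.0009 -0.0001] ang [0.04 0.06 0.08] w 0.2565262781219782 F [-0.1 -0.3  1.2] g 9.089508354663849 t 2.2333
```

```bash
python3 -m crank '{"claw":[1,1,1,1,1,1,1,1,1,1],"dp":[[0,0,0],[0,0,0],[0,0,0],[0,0,-0.01],[0,0,-0.03],[0,0,-0.06],[0,0,-0.075],[0,0,-0.075],[0,0,-0.075],[0,0,-0.075]],"angular":[[0,0,0],[0,0,0],[0,0,0],[0,0,0],[0,0,-2],[0,0,-9],[0,0,-16],[0,0,-23],[0,0,-30],[0,0,-35.4]]}' 45
python3 to.py 0.52 -0.015 0.10 103.4
```

```text
t: 3.07
ee_pos: [0.5158, 0.2356, 0.1014]
eef_rot: [-0.376, 3.118, 0.0]
contact_force: [-0.1, 0.3, -0.9]
gripper_width: 0.247
gripper_force: 45.0
pos [0.5158 0.2356 0.1014] dp [ 0.0555 -0.2444  0.0014] ang [-0.01  0.06  0.36] w 0.24693515681164802 F [-0.1  0.3 -0.9] g 44.99963164329529 t 3.0667
```

```bash
python3 -m crank '{"claw":[1,1,1,1,1,1,1,1,1,1],"dp":[[0.01,-0.03,0],[0.02,-0.07,0],[0.03,-0.11,0],[0.04,-0.15,0],[0.05,-0.19,0],[0.06,-0.22,0],[0.07,-0.235,0.003],[0.07,-0.242,0.006],[0.07,-0.242,0.01],[0.07,-0.242,0.01]],"angular":[[0,0,0.4],[0,0,0.4],[0,0,0.4],[0,0,0.4],[0,0,0.4],[0,0,0.4],[0,0,0.4],[0,0,0.4],[0,0,0.4],[0,0,0.4]]}'
python3 to.py 0.5325 -0.0103 0.09 103.4
python3 - <<'E'
from h import *
import pickle
cs={n:env.read_camera(n) for n in("top","scene","wrist")}; pickle.dump(cs,open("c2.pkl","wb"))
p=np.array([.55,-.006,.05]); out=[]
for n,s in(("top",30),("wrist",60),("scene",30)):
    c=cs[n];u,v=proj(c,p).round().astype(int); print(n,u,v)
    u0,v0=max(u-s,0),max(v-s,0); cr=c["img"][v0:v0+2*s,u0:u0+2*s]; print(u0,v0,cr.shape,2*s)
    out.append(cv2.resize(cr,(266 if n!="wrist" else 266,266),interpolation=cv2.INTER_CUBIC))
cv2.imwrite("pics/m2.png",np.hstack(out))
E
```

```text
t: 3.9
ee_pos: [0.5036, -0.0154, 0.0899]
eef_rot: [0.355, -3.121, -0.002]
contact_force: [0.4, -0.2, -1.7]
gripper_width: 0.248
gripper_force: 45.0
pos [ 0.5036 -0.0154  0.0899] dp [-0.0293 -0.0015 -0.0001] ang [ 0.07 -0.04 -0.41] w 0.24848160073282305 F [ 0.4 -0.2 -1.7] g 44.99970853328705 t 3.9
top 251 216
221 186 (60, 60, 3) 60
wrist 256 266
196 206 (120, 120, 3) 120
scene 276 199
246 169 (60, 60, 3) 60
```

View pics/m2.png

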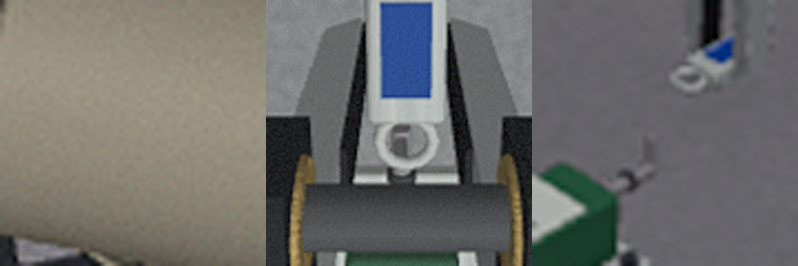

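The top view is blocked by the arm. The wrist crop shows the loop at about (141,144) with the hook visible through it. In the scene crop the pin is at about (650,150) and the loop at (690,78). I'll enlarge both.

Run:
```python
from h import *
import pickle
cs=pickle.load(open("c2.pkl","rb"))
a=cs["wrist"]["img"][245:295,235:285]; b=cs["scene"]["img"][175:225,255:305]
f=lambda i:cv2.resize(i,(400,400),interpolation=cv2.INTER_CUBIC)
cv2.imwrite("pics/m3.png",np.hstack([f(a),f(b)]))
x=np.array([np.cos(np.radians(13.4)),np.sin(np.radians(13.4)),0])
h=np.array([.5617,-.0033,.0]); l=np.array([.5036,-.0154,0])+.0285*x
for n,ox,oy in(("wrist",235,245),("scene",255,175)):
  for q,z in((h,.0565),(h,.038),(l,.082)):
    u=proj(cs[n],q+[0,0,z]); print(n,z,((u+.5-[ox,oy])*8-.5).round(1))
```

```text
wrist 0.0565 [171.  314.6]
wrist 0.038 [172.6 215. ]
wrist 0.082 [184.8 176.9]
scene 0.0565 [143.  195.6]
scene 0.038 [141.9 244.1]
scene 0.082 [218.4  90.9]
```

View pics/m3.png

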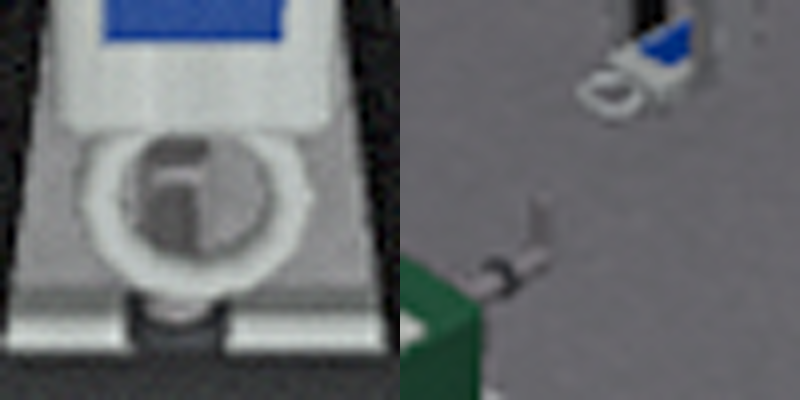

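The wrist crop shows the loop centre at (197,196) and the pin top just below the loop at (179,310). In the scene crop the pin top is at (140,197) and the loop centre at (213,94). Both lie within 1 mm or so of the predictions.

Run:
```python
from h import *
import pickle
cs=pickle.load(open("c2.pkl","rb"))
g=np.radians(13.4);x=np.array([np.cos(g),np.sin(g),0]);y=np.array([-x[1],x[0],0])
W=lambda n,u,v,ox,oy,z: ray(cs[n],(u+.5)/8-.5+ox,(v+.5)/8-.5+oy,z)
t=np.array([.5036,-.0154,0])
for n,ox,oy,l,p in(("wrist",235,245,(197,196),(179,310)),("scene",255,175,(213,94),(140,197))):
  L=W(n,*l,ox,oy,.082);P=W(n,*p,ox,oy,.056)
  print(n,"loop rel tcp",(L-t)@x,(L-t)@y,"pin rel loop",(P-L)@x,(P-L)@y,"pin",P)
```

```text
wrist loop rel tcp 0.03037140861003258 0.0010568083540643848 pin rel loop 0.028758679776648442 -0.0019354001760984608 pin [ 0.56132394 -0.0025514   0.056     ]
scene loop rel tcp 0.030969851464187643 4.5490128116906434e-05 pin rel loop 0.029062832498778647 -0.0023419547499366703 pin [ 0.56253055 -0.0037215   0.056     ]
```

```bash
python3 -m crank '{"claw":[1,1,1,1,1,1,1,1,1,1],"dp":[[-0.01,-0.001,0],[-0.02,-0.002,0],[-0.029,-0.002,0],[-0.029,-0.002,0],[-0.029,-0.002,0],[-0.029,-0.002,0.01],[-0.029,-0.002,0.018],[-0.029,-0.002,0.024],[-0.029,-0.002,0.028],[-0.029,-0.002,0.030]],"angular":[[0,0,0],[0,0,0],[0,0,0],[0,0,0],[0,0,0],[0,0,0],[0,0,0],[0,0,0],[0,0,0],[0,0,0]]}'
python3 - <<'E'
from h import *
import pickle
cs={n:env.read_camera(n) for n in("scene","wrist")}; pickle.dump(cs,open("c3.pkl","wb"))
s=env.read_state();print(s["ee_pos"],s["contact_force"])
f=lambda i:cv2.resize(i,(400,400),interpolation=cv2.INTER_CUBIC)
cv2.imwrite("pics/m4.png",np.hstack([f(cs["wrist"]["img"][235:295,225:285]),f(cs["scene"]["img"][170:230,240:300])]))
E
```

```text
t: 4.88
ee_pos: [0.5315, -0.0113, 0.0594]
eef_rot: [0.356, -3.119, -0.001]
contact_force: [0.7, -0.7, -0.9]
gripper_width: 0.249
gripper_force: 45.0
[ 0.53200687 -0.01134644  0.06003054] [-0.26455417 -0.01123616 -1.78497737]
```

View pics/m4.png

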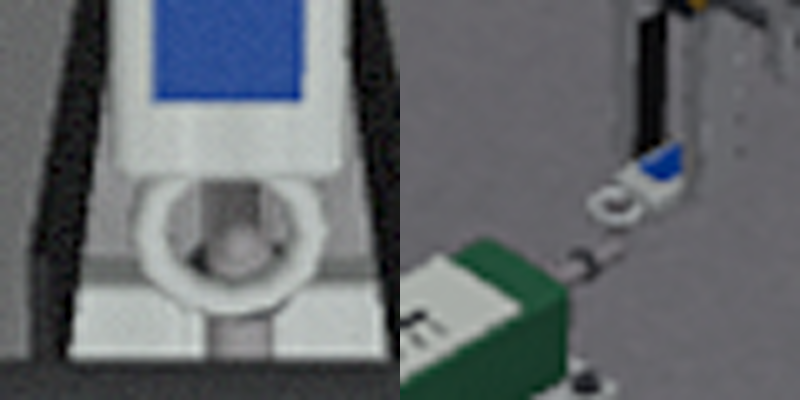

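The pin's round top sits inside the loop at (235,250), with the loop centre at (232,243). I'll lower it to the foot and start the pull.

```bash
python3 -m crank '{"claw":[1,1,1,1,1,1,1,1,1,1],"dp":[[0,0,0.004],[0,0,0.007],[0,0,0.007],[0,0,0.007],[0.004,0,0.007],[0.012,0,0.007],[0.020,0,0.007],[0.026,0,0.007],[0.030,0,0.007],[0.030,0,0.007]],"angular":[[0,0,0],[0,0,0],[0,0,0],[0,0,0],[0,0,0],[0,0,0],[0,0,0],[0,0,0],[0,0,0],[0,0,0]]}' 55
cat > m.py <<'E'
from h import *
import pickle
g=np.radians(13.4);x=np.array([np.cos(g),np.sin(g),0]);y=np.array([-x[1],x[0],0]);o=np.array([.7125,.0326,0])-.01*x
def meas(c,name):
    i=c["img"].astype(int);b,gr,r=i[...,0],i[...,1],i[...,2]
    f=lambda m:[((np.array(ray(c,u,v,.06))-o)@x,(np.array(ray(c,u,v,.06))-o)@y) for v,u in np.argwhere(m)]
    P=np.array(f((r>150)&(gr<70)&(b<70)))
    k=(abs(P[:,0])<.06)&(abs(P[:,1])<.05); print(name,"red",P[k].mean(0)*1e3,(P[k].min(0)*1e3).round(1),(P[k].max(0)*1e3).round(1))
    # darkness profile along gauge x on the +y half of the scale (y=+3..+9mm)
    gray=c["img"].mean(2).astype(np.float32)
    for yy in(.004,.007,.010):
        xs=np.arange(-.04,.056,.001); uv=np.array([proj(c,o+a*x+yy*y+[0,0,.06]) for a in xs]).astype(np.float32)
        v=cv2.remap(gray,uv[:,:1],uv[:,1:],cv2.INTER_LINEAR).ravel(); w=np.clip(np.median(v)-v-25,0,None)
        k=v.argmin(); j=slice(max(k-4,0),k+5); print("  y",yy,"needle x",(xs[j]@w[j]/max(w[j].sum(),1e-9)*1e3).round(1),v.min().round(),np.median(v).round())
if __name__=="__main__":
    a=pickle.load(open("c0.pkl","rb")); meas(a["top"],"top0"); meas(a["scene"],"scene0")
    c=env.read_camera("scene"); pickle.dump(c,open("c4.pkl","wb")); meas(c,"scene now")
    s=env.read_state();print(s["ee_pos"],s["contact_force"])
E
python3 m.py
```

```text
t: 5.82
ee_pos: [0.5037, -0.0182, 0.0542]
eef_rot: [-0.355, 3.118, -0.0]
contact_force: [5.2, 1.9, -2.9]
gripper_width: 0.247
gripper_force: 55.0
top0 red [  5.16397307 -15.84662336] [  0.7 -26.4] [ 9.1 -5. ]
  y 0.004 needle x 44.3 20.0 201.0
  y 0.007 needle x 44.3 22.0 198.0
  y 0.01 needle x 43.9 51.0 198.0
scene0 red [  4.59416229 -16.33624607] [  1.7 -25.5] [ 7.4 -8.9]
  y 0.004 needle x 47.2 10.0 92.0
  y 0.007 needle x 46.2 15.0 79.0
  y 0.01 needle x 46.7 16.0 141.0
scene now red [  4.24810385 -17.20011806] [  1.  -26.9] [ 7.6 -7.4]
  y 0.004 needle x 22.9 6.0 93.0
  y 0.007 needle x 22.3 15.0 80.0
  y 0.01 needle x 21.9 35.0 144.0
[ 0.50411427 -0.01815628  0.0541969 ] [ 4.79898771  1.62502925 -2.52505033]
```

```bash
python3 -m crank '{"claw":[1,1,1,1,1,1],"dp":[[0.005,0,0],[0.010,0,0],[0.013,0,0],[0.015,0,0],[0.015,0,0],[0.015,0,0]],"angular":[[0,0,0],[0,0,0],[0,0,0],[0,0,0],[0,0,0],[0,0,0]]}'
python3 m.py | tail -5
python3 - <<'E'
from m import *
c=pickle.load(open("c4.pkl","rb")); p=proj(c,o+[0,0,.06]).round().astype(int);print(p)
cv2.imwrite("pics/m5.png",cv2.resize(c["img"][p[1]-37:p[1]+37,p[0]-50:p[0]+50],(800,592),interpolation=cv2.INTER_CUBIC))
E
```

```text
t: 6.37
ee_pos: [0.4911, -0.0213, 0.0543]
eef_rot: [-0.355, 3.116, -0.0]
contact_force: [6.3, 2.2, -2.9]
gripper_width: 0.247
gripper_force: 55.0
scene now red [  4.24810385 -17.20011806] [  1.  -26.9] [ 7.6 -7.4]
  y 0.004 needle x 11.2 8.0 94.0
  y 0.007 needle x 8.9 5.0 80.0
  y 0.01 needle x 8.7 27.0 144.0
[ 0.49107131 -0.02129592  0.05429152] [ 6.78962568  2.83257652 -3.44004635]
[228 223]
```

View pics/m5.png

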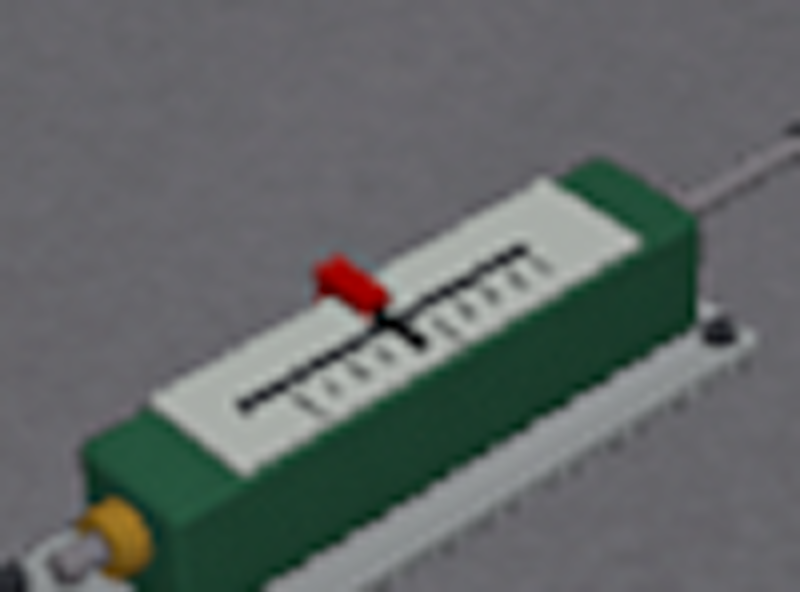

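The needle at (400,330) is about 2 mm short of the middle line of the marker at (352,285). One small final pull should close it.

```bash
python3 -m crank '{"claw":[1,1,1,1,1,1,1,1,1,1],"dp":[[0.001,0,0],[0.002,0,0],[0.002,0,0],[0.002,0,0],[0.002,0,0],[0.002,0,0],[0.002,0,0],[0.002,0,0],[0.002,0,0],[0.002,0,0]],"angular":[[0,0,0],[0,0,0],[0,0,0],[0,0,0],[0,0,0],[0,0,0],[0,0,0],[0,0,0],[0,0,0],[0,0,0]]}'
python3 m.py | tail -5
python3 - <<'E'
from m import *
c=pickle.load(open("c4.pkl","rb")); p=proj(c,o+[0,0,.06]).round().astype(int)
cv2.imwrite("pics/m6.png",cv2.resize(c["img"][p[1]-20:p[1]+20,p[0]-25:p[0]+25],(800,600),interpolation=cv2.INTER_CUBIC))
E
```

```text
t: 7.25
ee_pos: [0.4894, -0.0217, 0.0543]
eef_rot: [-0.355, 3.115, -0.0]
contact_force: [6.7, 2.8, -2.7]
gripper_width: 0.248
gripper_force: 55.0
scene now red [  4.24810385 -17.20011806] [  1.  -26.9] [ 7.6 -7.4]
  y 0.004 needle x 9.5 8.0 93.0
  y 0.007 needle x 7.9 8.0 80.0
  y 0.01 needle x 7.2 33.0 144.0
[ 0.48937207 -0.02168599  0.05430706] [ 7.13500417  2.9156673  -3.8557775 ]
```

View pics/m6.png

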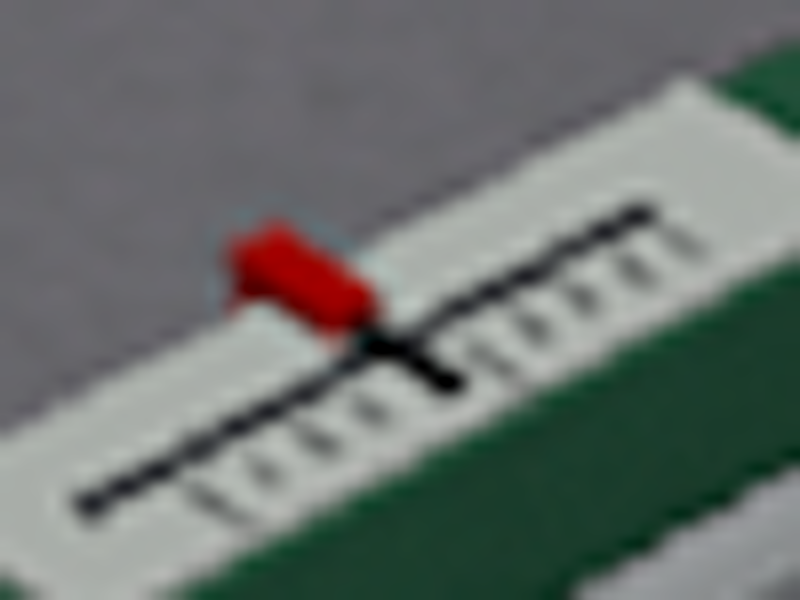

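The needle line through (385,345) now extends into the middle of the marker's near end at (357,318), less than 1 mm off. The fob is still gripped, so I'm handing in.

```bash
python3 -c "
from bench import env
print(env.job_done())"
```

```text
the job is handed in; nothing more can be done
None
```

The fob's loop is over the hook and I handed the job in at about 7 s with the fob still gripped and the needle held level with the red marker, within about 1 mm by camera; no verdict came back.

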